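# Pan-detection check of a repaired induction hob

## Task

The induction hob has been repaired and is due its pan-detection check. Lift the steel kettle by its handle and set it down gently, centred on the ring printed on the hob's glass, with the spout turned towards the back half of the hob and away from the control panel. Then let go and, with the fingertips, press the hob's start key - the oblong membrane key in the middle of the sloping panel - firmly for about half a second until it registers, neither forcing it nor pressing the round keys or leaning on the kettle; release it, and leave the other things on the bench where they are.

Things in the scene. Friction and masses are not known exactly. Their poses are not given: they have to be found in the camera images.
- hob: Portable induction hob, white case, 290 mm wide (its y), 300 mm deep (its x), 70 mm high; it does not move. Origin at the centre of its underside on the bench, z up, x from the panel front to the back. It stands turned, its panel front facing the robot's left. The flat black glass top, 70 mm above the bench, runs from x = -86 to +150 mm; in front of it lies the sloping control panel.
- zone (a point): Centre of the cooking ring, a thin pale ring 194 mm in diameter with a small cross at its middle, printed on the glass; the point lies on the glass, 25 mm behind the hob's origin along its x, 70 mm above the bench. Axes as the hob's.
- panel_edge (a point): Middle of the straight edge where the glass ends and the control panel begins (hob x = -86, z = 70 mm). From here the grey panel slopes down towards the hob's front at 38 degrees from the horizontal, over the hob's full width, to the front lip (hob x = -150, z = 20 mm), so that its normal leans 38 degrees from vertical towards the hob's front. Axes as the hob's.
- start_key: The start key: oblong grey membrane key, round-ended, 56 mm wide (its y, across the panel), 30 mm along the slope (its x, up the slope), 2.5 mm proud, mid-width of the panel. Origin at the middle of its face, 112 mm in front of the hob's origin, 53 mm above the bench; z is the face's outward normal. Registers at 4 N held 0.2 s by the fingertips; over 25 N damages it. Gives 5 N per mm over 1.6 mm, then stops hard.
- other_keys: The four round membrane keys, 26 mm in diameter, of the same height and material as the start key and in one row with it, at 70 and 112 mm to either side of its middle. Same origin and axes as the start key. They are not to be pressed.
- kettle: Steel stovetop kettle, loose, 0.65 to 0.86 kg: flat foot 190 mm in diameter, belly 220 mm across at 45 mm height, lid at 110 mm, its knob up to 138 mm. Origin at the centre of the foot, z up, x towards the spout. Starts on the bench left or right of the hob. On the ring, its belly is 27 mm (level) behind the key's middle and towers over it: a gripper coming straight down on the key meets the kettle.
- kettle_grip (a point): Middle of the kettle's handle: a straight, level, black bar 116 mm long (along the kettle's x, the spout direction), 22 mm wide and 22 mm high, 205 mm straight above the centre of the foot; 56 mm of free space below it down to the lid's knob. Steel stays hold its two ends; the middle 90 mm is free to grip. Axes as the kettle's.
- kettle_spout (a point): Tip of the kettle's spout, 158 mm from the kettle's axis along its x and 121 mm above its foot.
- pot: Bystander: open aluminium pot, 180 mm in diameter, 95 mm high, two loop handles out to 117 mm from its axis; origin at the centre of its underside. It stands on the other side of the hob from the kettle.
- multimeter: Bystander: multimeter lying flat, 185 x 88 x 43 mm; origin at the centre of its underside.
- screwdriver: Bystander: screwdriver lying on the bench, 200 mm long; origin at its middle, on the bench.
- pliers: Bystander: pliers lying flat, 180 mm long, 18 mm high; origin by the joint of the jaws.
- solder_spool: Bystander: metal solder spool standing upright, 60 mm in diameter, 56 mm high; origin at the centre of its underside.
- tape_roll: Bystander: roll of black insulating tape lying flat, 68 mm in diameter, 19 mm high; origin at the centre of its underside.

How it is judged:
By the outcome, as a careful person would: the job done as asked, in the order asked, and still so for the second after the job is handed in, with the robot touching nothing.
It also fails if it takes over 58 s, if anything falls off the work surface, if the arm or the gripper's body presses on something with over 40 N, if the wrist force passes 120 N, or if a joint passes its speed limit or range.

## Robot

A 6-joint arm with a two-finger parallel gripper is mounted at the origin on the work surface. World frame = base frame: x ahead of the robot, y to its left, z up, the work surface at z = 0. Lengths are in m, angles in degrees, forces in N, time in s.
With the tool pointing down it reaches from about 0.35 to 0.875 m from the base axis. Payload 4.2 kg.
Tool frame: the origin (TCP) lies midway between the tips of the shut fingers; the grasp point (between the pads) lies 19 mm behind it; y points along the fingers, z is the direction in which the jaws open and shut, and the axes are right-handed (so a half turn about y gives the same grasp; the last joint's range is limited). The gripper opens to 87 mm and grips with 3 to 60 N. Pads are 19 mm wide; open, the fingers measure 117 mm over their backs; the gripper's body (75 mm by 190 mm) begins 51 mm behind the grasp point.
Start: joints at [79.79, 22.042, 0.453, 0, -68.411, -14.817], TCP at [0.264, 0.566, 0.223] pointing down, gripper open.
Joint ranges: [-179.83, 179.83], [-69.29, 118.12], [-61.27, 80.66], [-181.25, 117.63], [-171.15, -9.14], [-177.46, 177.46]. Speed limits (degrees/s): [159.86, 159.86, 180, 180, 180, 180].

## Interface

Orientations are given as [roll, pitch, yaw] about the fixed x, y, z axes, in that order (R = Rz(yaw) Ry(pitch) Rx(roll)).
In Python, from workcell import env gives the robot as it stands. The module is installed in compiled form; this text tells all that it offers. Calls block until the motion is done:
- env.goto(position, orientation): joint-space move of the TCP to a pose.
- env.move_straight(position, rotation=None, rate=0.15, force_limit=None): straight line of the TCP; rotation=None keeps the orientation; rate is the mean speed in m/s. With force_limit (N) it stops when the force on the tool has changed by that much, and returns True; else False.
- env.set_joints(angles): joint-space move.
- env.gripper_to(opening, grasp_force=None): opening from 0.0 (shut) to 1.0 (fully open); grasp_force is the grip in N (None keeps the last); returns when the fingers have stopped.
- env.dwell(seconds).
- env.inverse_kinematics(position, orientation): joint angles nearest the present ones, or None.
- env.read_state(): the state.
- env.grab_frame(name): name is "side" or "top" or "wrist"; returns a dict with "image" (420x560x3 uint8, blue, green, red), "fx", "fy", "cx", "cy" (pixels), "position" and "orientation" of the camera in the world. Camera axes: x right, y up, looking along -z (the intrinsics and any distortion apply to the point x, -y, -z); pixel columns grow to the right and rows downward; lengths in m; the calibration is good to about 2 mm. A picture is of the moment at which its call begins. There is no depth.
A pose or a line that the arm cannot do raises env.Unreachable and nothing moves.
- env.close_job(): hands the job in, once; it reports no verdict.
Trained networks look in a picture, given as the dict that the camera call returned (one of the last four; its "shot" number tells which), for a name from the list of things; names that differ only in an ending like _2 or _b are one class to them, and where a whole thing is asked for, a point or a joint stands for the part that bears it (a point fixed in the world has none). Each returns a list of dicts, best first, with "score" (0 to 1); they miss things now and then, are a little off and sometimes report something else, mostly with a low value. They report only what shows in the picture. A call takes as long as a camera call.
- env.search_frame(picture, thing): "xyz" ([x, y, z] in m, in world coordinates, good to about 4 mm: the middle of the surface that is visible of it).
- env.trace(picture, thing): "mask" (420x560 bool, what is visible of it).
The state is a dict: "clock": time; "joint_positions": joint angles; "qvel": joint speeds; "joint_torque": joint torques, N m; "position": TCP position; "tool_rot": TCP orientation; "force": force on the tool from outside, world axes, zero at the start; "wrist_torque": the same for the moment, N m; "opening": opening from 0.0 (shut) to 1.0 (fully open).
Only numpy, scipy, OpenCV 4.12 (cv2) and the standard library are available. Lean on these libraries where they do the work, as an engineer would, in place of code of your own. Each camera call takes 0.05 s, during which the arm holds its last target.

## Working session

There is one attempt and no reset: what is moved stays moved. The work goes in short steps, each a Python script; the robot and the scene stay as the last script left them, time stands still between calls to the robot, and variables do not carry over. Pictures are saved under pics/ and viewed, and the job is handed in when it is done.

```bash
mkdir -p pics; ls
python3 - <<'E'
from workcell import env
import cv2, numpy as np
for n in ["side","top","wrist"]:
    f=env.grab_frame(n); cv2.imwrite(f"pics/a_{n}.png",f["image"])
    print(n,{k:(np.round(v,4).tolist() if k!="shot" else v) for k,v in f.items() if k!="image"})
    for t in ["hob","start_key","kettle","kettle_grip","kettle_spout","pot"]:
        try:
            r=env.search_frame(f,t); print(t,[(np.round(q["xyz"],3).tolist(),round(q["score"],2)) for q in r[:3]])
        except Exception as e: print(t,repr(e))
s=env.read_state(); print(s)
E
```

```text
pics
side {'fx': 408.7704, 'fy': 408.7704, 'cx': 282.2873, 'cy': 203.1128, 'position': [0.3912, -0.9217, 0.8043], 'orientation': [52.7877, -1.1046, -5.9674], 'shot': 1}
hob [([0.573, -0.092, 0.069], 0.93)]
start_key []
kettle []
kettle_grip [([0.464, -0.44, 0.099], 0.59), ([0.712, 0.257, 0.017], 0.59)]
kettle_spout [([0.467, -0.439, 0.098], 0.98)]
pot [([0.506, 0.348, 0.059], 0.67)]
top {'fx': 460.8654, 'fy': 460.8654, 'cx': 280.2215, 'cy': 214.9813, 'position': [0.3322, -0.0391, 1.3575], 'orientation': [6.5001, -1.8252, -89.6159], 'shot': 2}
hob [([0.574, -0.011, 0.07], 0.8), ([0.703, -0.276, 0.059], 0.69)]
start_key [([0.554, 0.092, 0.054], 0.64)]
kettle [([0.465, -0.38, 0.103], 0.92)]
kettle_grip [([0.467, -0.384, 0.102], 0.8)]
kettle_spout [([0.466, -0.378, 0.103], 0.77)]
pot [([0.505, 0.406, 0.008], 0.73)]
wrist {'fx': 316.1451, 'fy': 316.1451, 'cx': 277.2308, 'cy': 209.4231, 'position': [0.3396, 0.5317, 0.384], 'orientation': [-17.1415, -0.0293, -114.9609], 'shot': 3}
hob []
start_key []
kettle []
kettle_grip []
kettle_spout []
pot []
{'clock': 1.05, 'joint_positions': array([ 7.97906792e+01,  2.20419394e+01,  4.54286196e-01, -2.01378533e-04,
       -6.84103973e+01, -1.48160909e+01]), 'qvel': array([ 0.08243979,  0.08576456, -0.0082314 ,  0.0211712 , -0.03671993,
        0.06476972]), 'joint_torque': array([-8.80199204e-04, -3.90476382e+01,  1.87625653e+01,  4.22458157e+00,
        1.53892353e-02, -1.92400165e-05]), 'position': array([0.2643641 , 0.56633166, 0.22255818]), 'tool_rot': array([-9.00018368e+01, -6.79544353e-04,  1.54974514e+02]), 'force': array([-0.52404629,  0.05607582, -0.18228671]), 'wrist_torque': array([ 0.01145477, -0.03259156,  0.01098539]), 'opening': 0.999615592551176}
```

View pics/a_side.png

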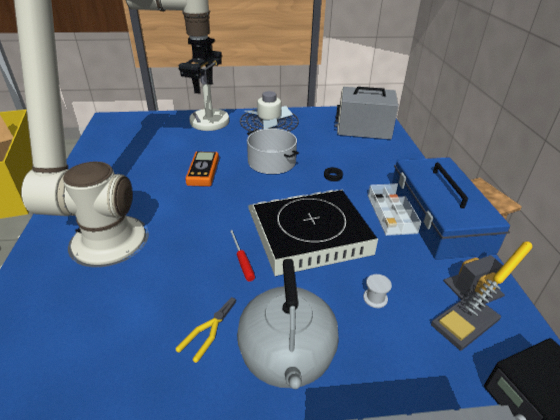

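View pics/a_top.png

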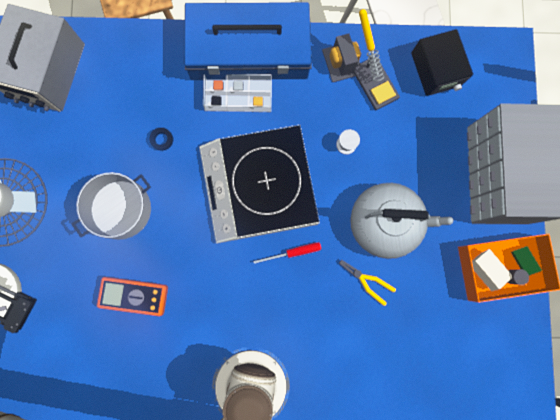

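View pics/a_wrist.png

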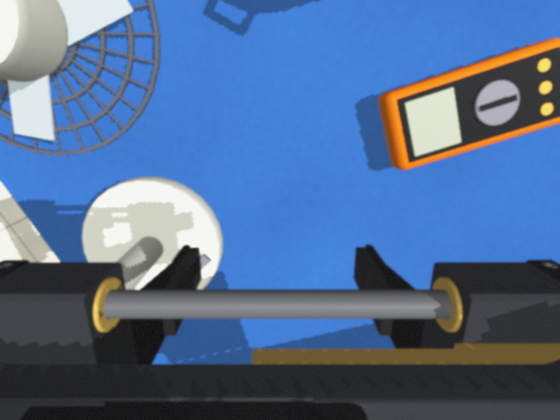

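The side view shows the kettle at about (290,335) with the spout towards the camera (-y). The pot is at (272,150) and the hob at (312,228). In the top view the hob's panel is at (213,190), facing +y, with the ring cross at (266,181), the kettle lid at (390,215) and its handle running right towards (425,215). The wrist view shows only the fan base and the multimeter. Next I'll measure precisely.

```bash
cat > h.py <<'E'
from workcell import env
import cv2, numpy as np
from scipy.spatial.transform import Rotation as R
from scipy.optimize import least_squares
def cam(f):
    return np.array(f["position"]),R.from_euler("xyz",f["orientation"],degrees=True).as_matrix()
def rays(f,uv):
    uv=np.atleast_2d(np.asarray(uv,float)); p,M=cam(f)
    d=np.c_[(uv[:,0]-f["cx"])/f["fx"],-(uv[:,1]-f["cy"])/f["fy"],-np.ones(len(uv))]
    return p,d@M.T
def onplane(f,uv,z):
    p,d=rays(f,uv); return p+d*((z-p[2])/d[:,2])[:,None]
def proj(f,X):
    p,M=cam(f); c=(np.atleast_2d(X)-p)@M
    return np.c_[f["cx"]+f["fx"]*c[:,0]/-c[:,2], f["cy"]+f["fy"]*-c[:,1]/-c[:,2]]
def tri(fs,uvs):
    A=np.zeros((3,3));b=np.zeros(3);L=[]
    for f,uv in zip(fs,uvs):
        p,d=rays(f,uv); d=d[0]/np.linalg.norm(d[0]); P=np.eye(3)-np.outer(d,d); A+=P;b+=P@p; L.append((p,P))
    x=np.linalg.solve(A,b); return x,[float(np.linalg.norm(P@(x-p))) for p,P in L]
def load(name):
    import pickle; return pickle.load(open(f"pics/{name}.pkl","rb"))
def save(f,name):
    import pickle; pickle.dump(f,open(f"pics/{name}.pkl","wb")); cv2.imwrite(f"pics/{name}.png",f["image"])
E
python3 - <<'E'
from h import *
for n in ["side","top"]:
    f=env.grab_frame(n); save(f,"b_"+n)
    m=env.trace(f,"start_key"); print([(q["score"],q["mask"].sum()) for q in m])
t=load("b_top")["image"]; s=load("b_side")["image"]
cv2.imwrite("pics/c1.png",cv2.resize(t[110:260,190:470],None,fx=2.8,fy=2.8,interpolation=cv2.INTER_CUBIC))
cv2.imwrite("pics/c2.png",cv2.resize(s[180:390,220:400],None,fx=2.8,fy=2.8,interpolation=cv2.INTER_CUBIC))
E
```

```text
[]
[(0.43, np.int64(142))]
```

View pics/c1.png

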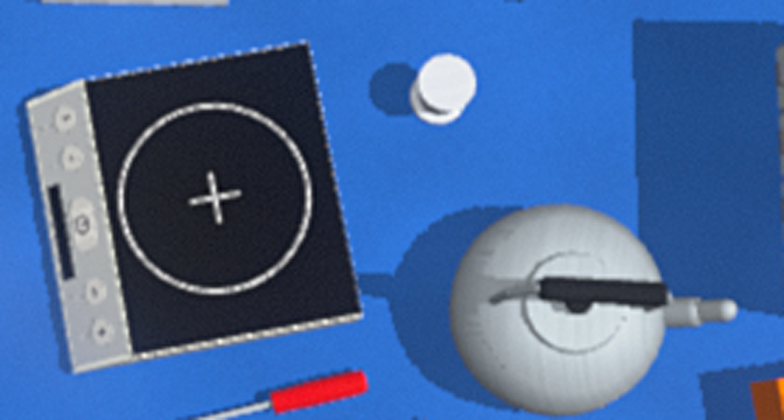

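View pics/c2.png

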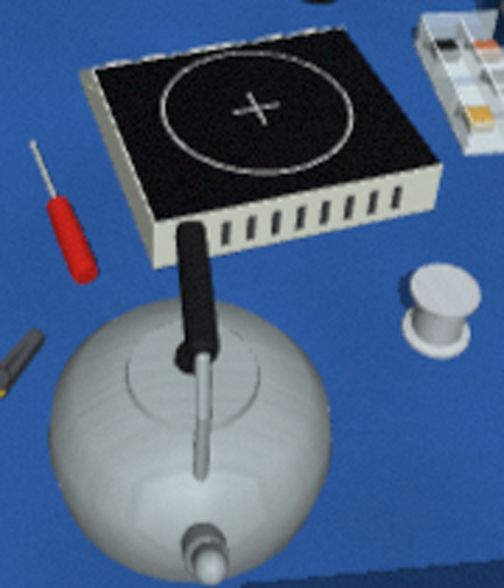

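Run:
```python
from h import *
t=load("b_top");s=load("b_side")
T=lambda u,v:(u/2.8+190-.3,v/2.8+110-.3); S=lambda u,v:(u/2.8+220-.3,v/2.8+180-.3)
for n,a,b in [("cross",T(215,197),S(257,109)),("hob corner near-back",T(361,316),S(155,222)),("hob back far",T(308,43),S(440,164)),("spout",T(733,310),S(208,560)),("h rear",T(540,288),S(190,226)),("h front",T(666,293),S(198,352))]:
    x,e=tri([t,s],[a,b]); print(n,np.round(x,4),np.round(e,4))
# ring fit in both
for f,(u0,v0,u1,v1),nm in [(t,(225,140,306,222),"top"),(s,(272,193,350,246),"side")]:
    g=f["image"][v0:v1,u0:u1].astype(float).mean(2); 
    vv,uu=np.nonzero(g>90); P=onplane(f,np.c_[uu+u0,vv+v0],0.07)[:,:2]
    c=np.array([.573,-.03])
    for _ in range(6):
        r=np.linalg.norm(P-c,axis=1); k=(abs(r-.097)<(.012 if _<3 else .006))
        q=least_squares(lambda q:np.linalg.norm(P[k]-q[:2],axis=1)-q[2],[*c,.097]).x; c=q[:2]
    print(nm,k.sum(),np.round(q,4))
# glass mask edges top: dark pixels
for f,nm in [(t,"top"),(s,"side")]:
    g=f["image"].max(2); m=(g<60).astype(np.uint8)
    m=cv2.morphologyEx(m,cv2.MORPH_CLOSE,np.ones((5,5)))
    n,l,st,ce=cv2.connectedComponentsWithStats(m)
    i=1+np.argmax([st[i,4] if 0<st[i,0] else 0 for i in range(1,n)])
    uv=proj(f,[.573,-.03+.05,.07])[0]; 
    u=proj(f,[[.573,.02,.07]])[0].astype(int); i=l[u[1],u[0]]
    cs,_=cv2.findContours((l==i).astype(np.uint8),cv2.RETR_EXTERNAL,cv2.CHAIN_APPROX_NONE)
    c=max(cs,key=len).reshape(-1,2); P=onplane(f,c,.07)[:,:2].astype(np.float32)
    # poly corners by fit rectangle
    r=cv2.minAreaRect(P); print(nm,i,len(c),r, np.round(cv2.boxPoints(r),3).tolist())
```

```text
cross [ 0.5798 -0.0396  0.0694] [0.0012 0.0012]
hob corner near-back [ 0.4615 -0.1879  0.0666] [0.0023 0.0023]
hob back far [ 0.7428 -0.134   0.0673] [0.0013 0.0013]
spout [ 0.4637 -0.5439  0.1251] [0.0008 0.0008]
h rear [ 0.4737 -0.3342  0.2074] [0.0013 0.0013]
h front [ 0.468  -0.4487  0.2086] [0.0009 0.0009]
top 498 [ 0.5782 -0.0388  0.0953]
side 191 [ 0.5804 -0.039   0.0951]
top 16 344 ((0.5794193148612976, -0.045729994773864746), (0.2792588174343109, 0.22803311049938202), 11.004650115966797) [[0.42100000381469727, 0.03999999910593033], [0.46399998664855957, -0.18400000035762787], [0.7379999756813049, -0.13099999725818634], [0.6949999928474426, 0.09300000220537186]]
side 37 402 ((0.5834125280380249, -0.13330486416816711), (0.3112016022205353, 0.39736610651016235), 10.950682640075684) [[0.3930000066757202, 0.03200000151991844], [0.46799999475479126, -0.3580000102519989], [0.7739999890327454, -0.29899999499320984], [0.6980000138282776, 0.09099999815225601]]
```

Cross and ring agree between the views: zone about (0.579,-0.039), height 0.069, hob yaw about -79°. Next: check that the poses are reachable, go above the kettle, and re-measure the handle with the wrist camera.

```bash
cat >> h.py <<'E'
ZONE=np.array([.5795,-.039,.07]); HY=-79.1
hx=np.array([np.cos(np.radians(HY)),np.sin(np.radians(HY)),0]); hy=np.array([-hx[1],hx[0],0]); zw=np.array([0,0,1.])
KEY=ZONE-.137*hx; KEY[2]=.053
def key_rot(sgn,tilt=38):
    a=np.radians(tilt); y=np.sin(a)*hx-np.cos(a)*zw; z=sgn*hy; x=np.cross(y,z)
    return R.from_matrix(np.c_[x,y,z]).as_euler("xyz",degrees=True)
KN=np.array([-np.sin(np.radians(38))*hx[0],-np.sin(np.radians(38))*hx[1],np.cos(np.radians(38))])
E
python3 - <<'E'
from h import *
ik=lambda p,o:(lambda q:None if q is None else np.round(q,1).tolist())(env.inverse_kinematics(p,o))
for off in [0,180]:
    for yaw,p in [(-92.8,(.471,-.3915,.35)),(-92.8,(.471,-.3915,.187)),(-79.1,(*ZONE[:2],.35)),(-79.1,(*ZONE[:2],.257))]:
        print(off,p,ik(p,[-90,0,yaw+off]))
for s in (1,-1):
  for tilt in (38,45):
    for d in (0,.1): print(s,tilt,d,ik(KEY+KN*d,key_rot(s,tilt)),key_rot(s,tilt).round(1))
E
```

```text
0 (0.471, -0.3915, 0.35) [-24.6, 17.7, 11.9, -0.0, -84.2, -158.2]
0 (0.471, -0.3915, 0.187) [-24.6, 22.3, -4.4, -0.0, -63.3, -158.2]
0 (np.float64(0.5795), np.float64(-0.039), 0.35) None
0 (np.float64(0.5795), np.float64(-0.039), 0.257) None
180 (0.471, -0.3915, 0.35) [-24.6, 17.7, 11.9, 0.0, -84.2, 21.8]
180 (0.471, -0.3915, 0.187) [-24.6, 22.3, -4.4, 0.0, -63.3, 21.8]
180 (np.float64(0.5795), np.float64(-0.039), 0.35) [12.1, 14.3, 7.3, 0.0, -83.0, -1.2]
180 (np.float64(0.5795), np.float64(-0.039), 0.257) [12.1, 16.5, -2.8, 0.0, -70.8, -1.2]
1 38 0 [40.1, 32.8, -32.9, 42.0, -53.5, 116.5] [-90.  -38.  -79.1]
1 38 0.1 [46.6, 28.7, -24.1, 33.2, -65.8, 122.6] [-90.  -38.  -79.1]
1 45 0 [41.8, 35.4, -33.2, 45.5, -58.3, 111.6] [-90.  -45.  -79.1]
1 45 0.1 [48.2, 31.2, -24.6, 36.8, -69.9, 118.4] [-90.  -45.  -79.1]
-1 38 0 [40.1, 32.8, -32.9, 42.0, -53.5, -63.5] [-90.   38.  100.9]
-1 38 0.1 [46.6, 28.7, -24.1, 33.2, -65.8, -57.4] [-90.   38.  100.9]
-1 45 0 [41.8, 35.4, -33.2, 45.5, -58.3, -68.4] [-90.   45.  100.9]
-1 45 0.1 [48.2, 31.2, -24.6, 36.8, -69.9, -61.6] [-90.   45.  100.9]
```

Run:
```python
from h import *
env.goto([.471,-.3915,.38],[-90,0,87.2])
f=env.grab_frame("wrist"); save(f,"w1")
env.move_straight([.501,-.3515,.38]); f=env.grab_frame("wrist"); save(f,"w2")
s=env.read_state(); print(s["clock"],s["position"],s["tool_rot"])
cv2.imwrite("pics/w12.png",cv2.resize(np.hstack([load("w1")["image"],load("w2")["image"]]),(800,300)))
f=load("w1"); print(proj(f,[[.471,-.3915,.216],[.471,-.3335,.216],[.471,-.4495,.216]]))
```

```text
5.2917 [ 0.50083833 -0.35163582  0.3800335 ] [-8.99829269e+01  1.29598538e-02  8.72143295e+01]
[[279.02441493 191.96374649]
 [281.36888421 242.57289989]
 [276.42782222 135.91210194]]
```

View pics/w12.png

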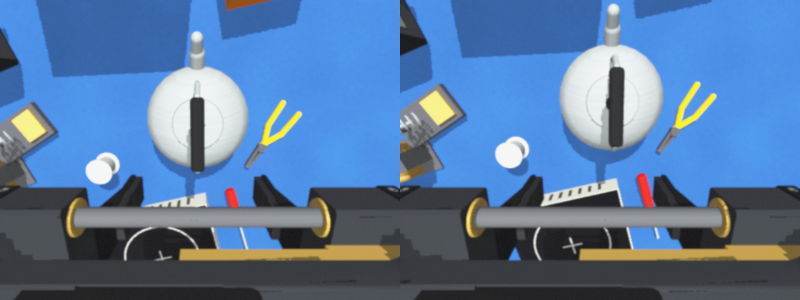

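View pics/w1.png

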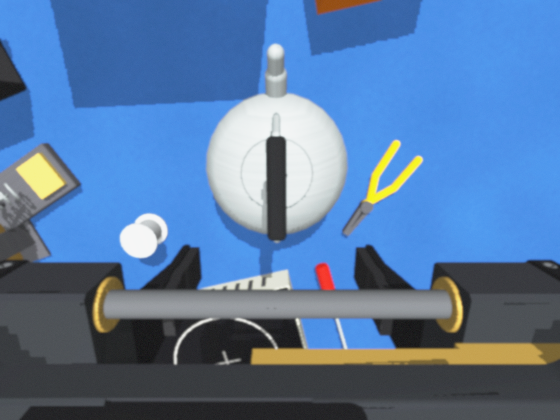

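View pics/w2.png

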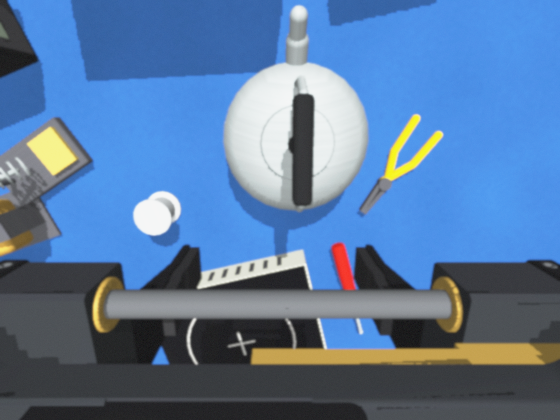

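w1 shows the handle as a dark bar from (276,137) to (277,240), centred between the fingers. In w2 it runs from (303,95) to (303,205). I'll triangulate the bar from these two and check against the top and side views.

Run:
```python
from h import *
fs=[];ends=[]
for n,seed,box in [("w1",(276,190),(255,125,300,248)),("w2",(303,150),(280,85,325,212))]:
    f=load(n);g=f["image"].max(2); m=np.zeros_like(g); u0,v0,u1,v1=box
    m[v0:v1,u0:u1]=(g[v0:v1,u0:u1]<75)
    m=cv2.morphologyEx(m,cv2.MORPH_OPEN,np.ones((9,9),np.uint8))
    n_,l=cv2.connectedComponents(m); mm=(l==l[seed[1],seed[0]])
    vv,uu=np.nonzero(mm); r=cv2.minAreaRect(np.c_[uu,vv].astype(np.float32)); print(n,r,mm.sum())
    b=cv2.boxPoints(r); b=b[np.argsort(b[:,1])]; ends.append((b[:2].mean(0),b[2:].mean(0))); fs.append(f)
t=load("b_top");s=load("b_side")
T=lambda u,v:(u/2.8+190-.3,v/2.8+110-.3); S=lambda u,v:(u/2.8+220-.3,v/2.8+180-.3)
for i,nm,a,b in [(0,"front",T(666,293),S(198,352)),(1,"rear",T(540,288),S(190,226))]:
    uv=[e[i] for e in ends]
    x,e=tri(fs,uv); print(nm,"wrist only",x.round(4),np.round(e,4))
    x,e=tri(fs+[t,s],uv+[a,b]); print(nm,"all",x.round(4),np.round(e,4))
    for f,u in zip(fs,uv): print(" plane .211", onplane(f,u,.211).round(4))
c=[(e[0]+e[1])/2 for e in ends]
print(tri(fs,c), tri(fs[:1]+[t,s],[c[0],T(603,290.5),S(194,283)]))
# belly/spout tip in wrist
print("spout",tri(fs,[(276,50),(299,12)]))
```

```text
w1 ((275.5, 188.5), (101.0, 17.0), 90.0) 1730
w2 ((300.58837890625, 149.46470642089844), (21.693222045898438, 109.2658462524414), 1.4320961236953735) 2078
front wrist only [ 0.4728 -0.4474  0.2078] [0.0009 0.0009]
front all [ 0.4705 -0.4479  0.2072] [0.0019 0.003  0.002  0.0032]
 plane .211 [[ 0.4721 -0.4471  0.211 ]]
 plane .211 [[ 0.4738 -0.4477  0.211 ]]
rear wrist only [ 0.4783 -0.333   0.2026] [0.0008 0.0008]
rear all [ 0.4761 -0.3341  0.2063] [0.0015 0.003  0.0035 0.0013]
 plane .211 [[ 0.4774 -0.336   0.211 ]]
 plane .211 [[ 0.4794 -0.336   0.211 ]]
(array([ 0.4754017 , -0.39358406,  0.20607962]), [0.0008480142770705395, 0.0008480142770705968]) (array([ 0.47215232, -0.39194069,  0.20900301]), [0.0030841523699380977, 0.0017788822041622011, 0.0015947563264887903])
spout (array([ 0.46738272, -0.54548245,  0.11101197]), [0.00017057712790303806, 0.00017057712790295748])
```

Run:
```python
from h import *
fs=[load("w1"),load("w2")]
print("cross wrist", onplane(fs[0],(228.5,360),.07).round(4), onplane(fs[1],(241,343.5),.07).round(4))
g=[.474,-.391]
env.move_straight([*g,.30],rotation=[-90,0,87.2])
hit=env.move_straight([*g,.187],rate=.1,force_limit=8)
s=env.read_state(); print(hit,s["position"],s["force"])
if not hit:
    env.gripper_to(0,grasp_force=40)
    s=env.read_state(); print(s["opening"],s["force"],s["wrist_torque"],s["position"],s["clock"])
    f=env.grab_frame("wrist"); save(f,"w3")
    f=env.grab_frame("side"); save(f,"s3")
```

```text
cross wrist [[ 0.5784 -0.0436  0.07  ]] [[ 0.5823 -0.0391  0.07  ]]
False [ 0.47441373 -0.39127109  0.18783162] [-0.89356483 -0.39728657  0.56965339]
0.24849408066126605 [-4.00111745  0.80563988  0.55860664] [0.36907452 0.66826687 0.00757041] [ 0.47311364 -0.39069898  0.18685486] 8.425
```

View pics/s3.png

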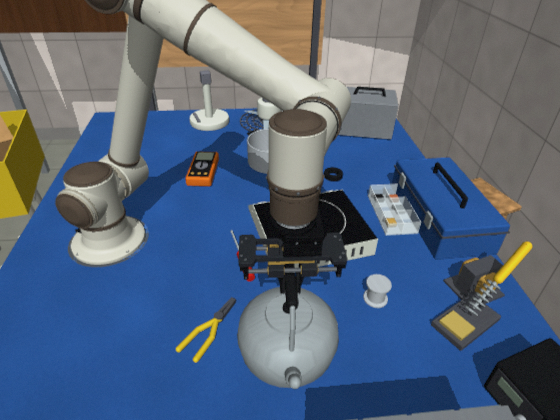

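View pics/w3.png

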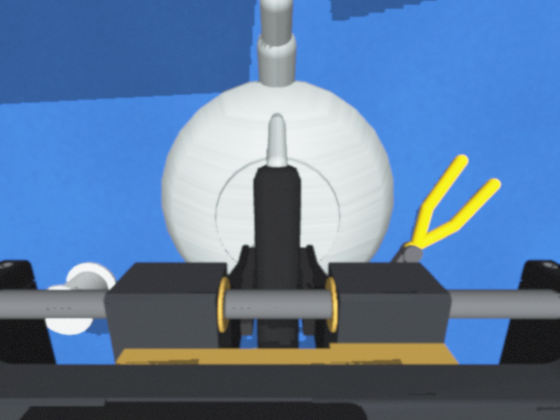

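Run:
```python
from h import *
f=load("w3"); print(onplane(f,[(277,167)],.211).round(4), onplane(f,[(254,200),(300,200)],.216).round(4))
s=env.read_state(); p=s["position"]
env.move_straight([.474,-.391,.21],rate=.05)
s=env.read_state(); print(s["opening"],s["force"],s["wrist_torque"])
env.move_straight([.474,-.391,.32],rate=.12)
s=env.read_state(); print(s["opening"],s["force"],s["wrist_torque"],s["position"],s["clock"])
f=env.grab_frame("side"); save(f,"s4"); f=env.grab_frame("top"); save(f,"t4"); f=env.grab_frame("wrist"); save(f,"w4")
print(onplane(f,[(277,167)],.349))
```

```text
[[ 0.4719 -0.4493  0.211 ]] [[ 0.4825 -0.4362  0.216 ]
 [ 0.4626 -0.4353  0.216 ]]
0.24758619763990833 [-1.81646633  0.56951637 -7.10935351] [ 0.12400004 -0.01537098  0.00526117]
0.24844471028226195 [ 0.17773772  0.13965862 -6.47391443] [ 0.1236028  -0.06760316  0.02439136] [ 0.47356042 -0.39056789  0.31869378] 10.2
[[ 0.47239948 -0.45036452  0.349     ]]
```

View pics/s4.png

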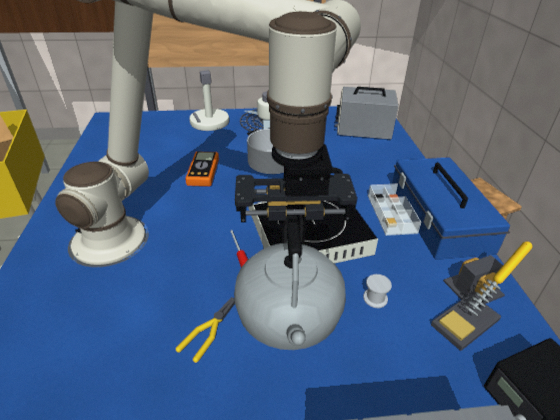

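View pics/w4.png

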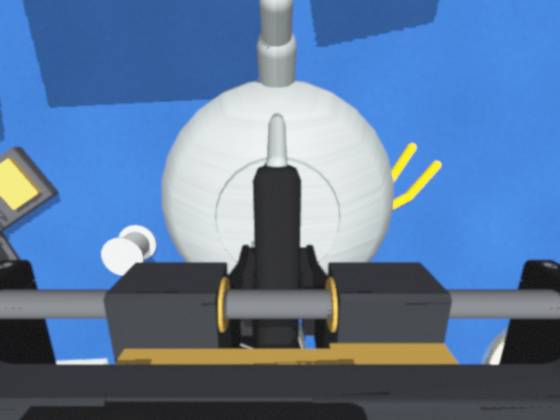

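Lifted cleanly: the measured weight on the tool is about 6.5 N, with no slip. Next, carry it to the ring and turn it to the hob's x.

Run:
```python
from h import *
g=(ZONE-.0008*hx)[:2]
env.move_straight([*g,.32],rotation=[-90,0,180+HY],rate=.14)
env.dwell(.3)
env.move_straight([*g,.27],rate=.08)
s=env.read_state(); print(s["position"],s["tool_rot"],s["force"],s["wrist_torque"],s["clock"])
f=env.grab_frame("side"); save(f,"s5"); f=env.grab_frame("top"); save(f,"t5")
```

```text
[ 0.57989164 -0.03828306  0.2706392 ] [-9.00799660e+01  3.18932293e-02  1.00909251e+02] [ 0.16173374  0.4040062  -5.97919067] [ 0.06573432 -0.05193389  0.0101093 ] 14.2083
```

View pics/s5.png

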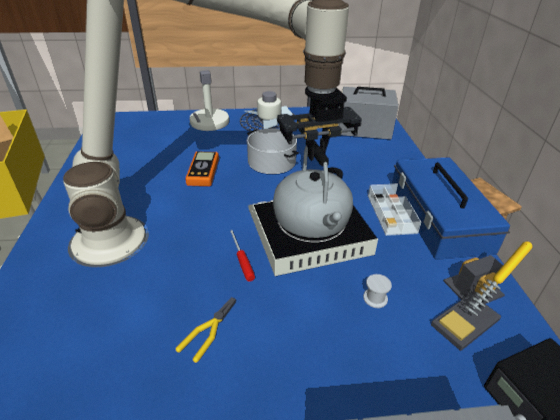

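View pics/t5.png

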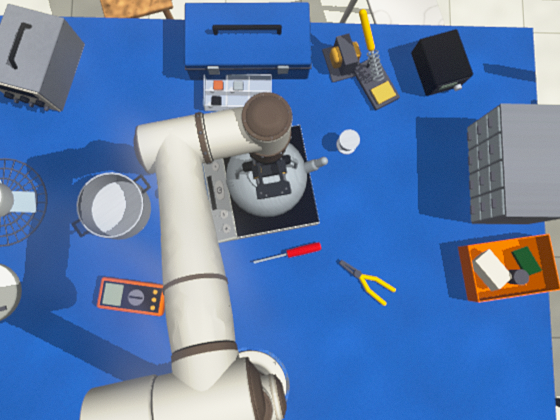

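s5 shows the kettle hovering over the ring at about (312,205), spout towards the hob's back. Lowering.

Run:
```python
from h import *
g=(ZONE-.0008*hx)[:2]
hit=env.move_straight([*g,.250],rate=.02,force_limit=3.5)
s=env.read_state(); print(hit,s["position"],s["force"],s["wrist_torque"],s["clock"])
env.dwell(.2)
s=env.read_state(); print(s["position"],s["force"],s["wrist_torque"])
f=env.grab_frame("side"); save(f,"s6"); 
i=f["image"][140:280,230:390]; cv2.imwrite("pics/s6c.png",cv2.resize(i,None,fx=4,fy=4,interpolation=cv2.INTER_CUBIC))
```

```text
True [ 0.57913561 -0.03817523  0.25676173] [-0.44165168 -0.11312949  5.13646579] [ 0.16720956 -0.03436187  0.02607135] 14.9833
[ 0.57911181 -0.03816877  0.25674173] [-0.63647501  1.60460965  6.41311421] [0.20360224 0.0268814  0.01933795]
```

View pics/s6c.png

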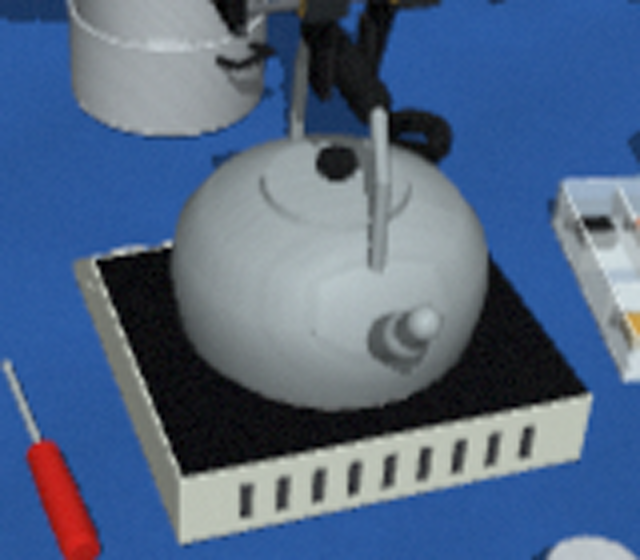

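Contact came at the predicted height, with the foot flat on the glass. Releasing, and taking check views.

Run:
```python
from h import *
s=env.read_state(); p=s["position"].copy(); p[2]+=.0006
env.move_straight(p,rate=.02)
s=env.read_state(); print(s["force"])
env.gripper_to(1.0)
s=env.read_state(); print(s["opening"],s["force"],s["clock"])
hit=env.move_straight([p[0],p[1],.34],rate=.12,force_limit=6); print(hit)
f=env.grab_frame("wrist"); save(f,"w7"); f=env.grab_frame("side"); save(f,"s7")
# go towards pre-key pose, raised, on the front side of hob
pre=KEY+KN*.14; pre[2]+=.06
env.goto(pre,key_rot(-1))
env.gripper_to(0.0)
s=env.read_state(); print(s["position"],s["tool_rot"],s["joint_positions"].round(1),s["clock"],s["opening"],s["force"])
for n in ("top","side","wrist"): f=env.grab_frame(n); save(f,n[0]+"8")
```

```text
[ 0.66024789  0.59728065 -2.07226494]
0.9960068381224441 [ 0.1829035   0.42983155 -0.06698142] 16.8667
False
[0.53730116 0.18015823 0.22332461] [-90.00020795  38.00055349 100.89719949] [ 49.   24.2 -16.   29.8 -77.4 -51.9] 20.3583 0.005354606709411615 [-0.39372806 -0.10908347  0.31969365]
```

View pics/t8.png

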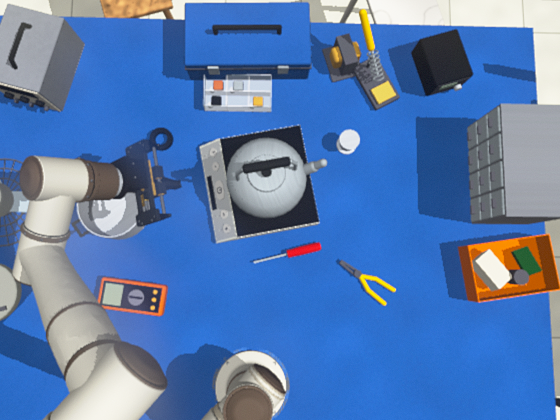

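View pics/s8.png

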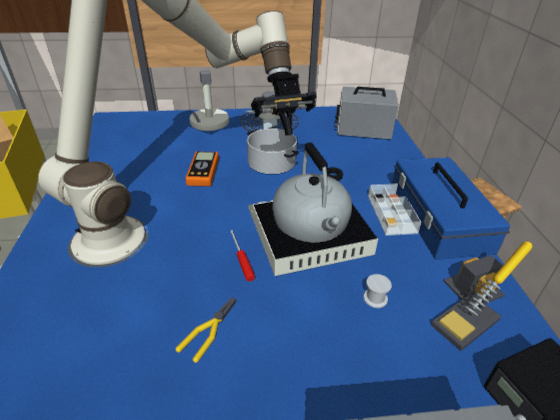

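View pics/w8.png

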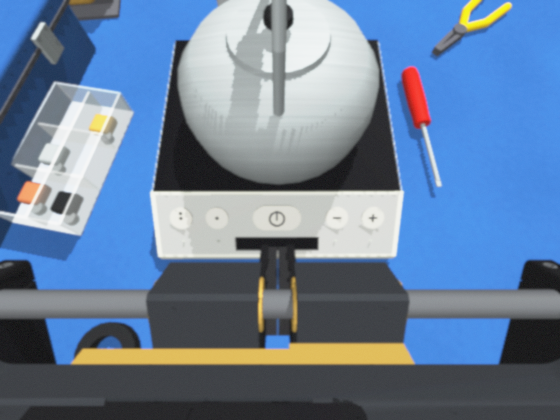

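View pics/w7.png

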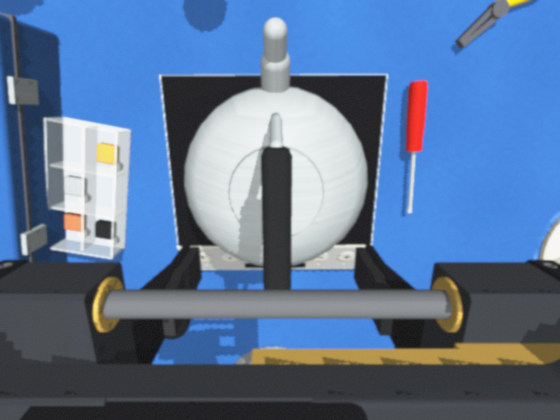

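t8 shows the kettle inside the glass, with its handle around (267,166). w8 shows the start key at (277,218) in line with the shut fingers, and the kettle's belly mid-width of the hob. I'll check the kettle centring and the key position numerically.

Run:
```python
from h import *
t=load("t8");s=load("s8");w=load("w8")
cv2.imwrite("pics/t8c.png",cv2.resize(t["image"][115:255,190:340],None,fx=4,fy=4,interpolation=cv2.INTER_CUBIC))
cv2.imwrite("pics/s8c.png",cv2.resize(s["image"][130:280,230:390],None,fx=4,fy=4,interpolation=cv2.INTER_CUBIC))
print("key pred w8",proj(w,[KEY]),"top",proj(t,[KEY]), "zone foot")
print(onplane(w,[(277,218)],.053), KEY, "top", onplane(t,[((82/2.8+189.7),(222/2.8+109.7))],.053))
```

```text
key pred w8 [[278.6326209  218.31066286]] top [[219.08840353 189.16392359]] zone foot
[[0.55553239 0.09551371 0.053     ]] [0.55359392 0.09552834 0.053     ] top [[0.55410592 0.09583174 0.053     ]]
```

View pics/t8c.png

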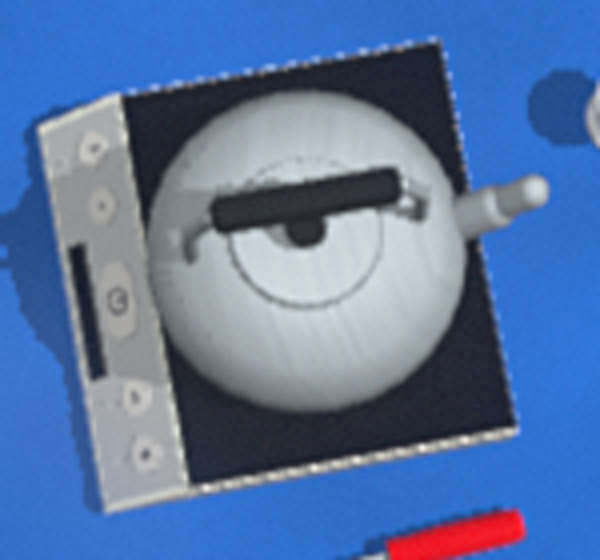

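View pics/s8c.png

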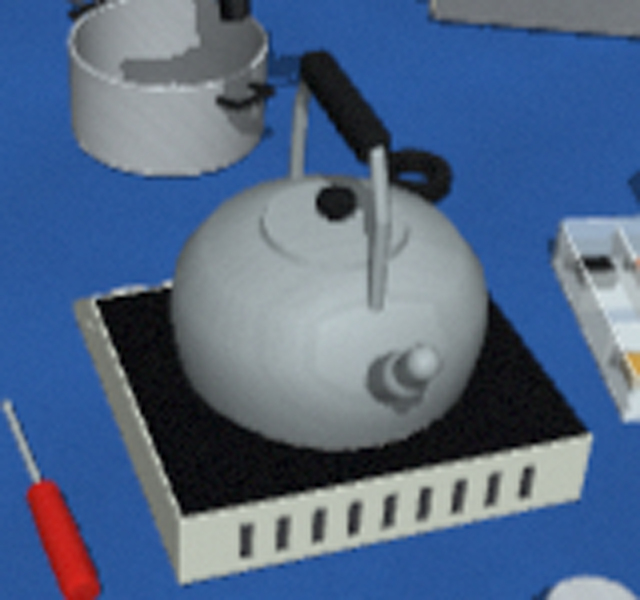

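Run:
```python
from h import *
t=load("t8");s=load("s8");w=load("w8")
T=lambda u,v:(u/4+190-.4,v/4+115-.4); S=lambda u,v:(u/4+230-.4,v/4+130-.4)
r=tri([t,s],[T(213,206),S(318,60)]); f=tri([t,s],[T(402,184),S(374,140)])
print(r,f); m=(r[0]+f[0])/2; d=m-ZONE; print("off hob x,y",d@hx,d@hy,m[2])
sp=tri([t,s],[T(540,191),S(428,358)]); print("spout",sp,"bearing rel hob", np.degrees(np.arctan2((sp[0]-ZONE)@hy,(sp[0]-ZONE)@hx)),(sp[0]-ZONE)@hx)
# belly silhouette in top: fit by ellipse of mask contour vs projected sphere-ish circle at z=.07+.045
from math import pi
a=np.linspace(0,2*pi,200); C=ZONE+np.c_[.11*np.cos(a),.11*np.sin(a),np.full(200,.045)]
for f,n,(u0,v0),in [(t,"t8",(190,115)),(s,"s8",(230,130))]:
    im=cv2.resize(f["image"][v0:v0+150,u0:u0+160],None,fx=4,fy=4,interpolation=cv2.INTER_CUBIC)
    cv2.polylines(im,[np.int32((proj(f,C)-[u0,v0])*4+2)],True,(0,0,255),1)
    cv2.imwrite(f"pics/{n}o.png",im)
```

```text
(array([0.57140644, 0.01725919, 0.27646687]), [0.0006351254988076694, 0.00063512549880778]) (array([ 0.58613666, -0.09523435,  0.28332694]), [0.0006995685821609875, 0.0006995685821609627])
off hob x,y -0.00014994350344157064 -0.0007129562751674688 0.2798969071403371
spout (array([ 0.606876  , -0.19004242,  0.18901042]), [0.0025259775483909832, 0.002525977548390917]) bearing rel hob -0.6268299269361441 0.15349409959910162
```

View pics/t8o.png

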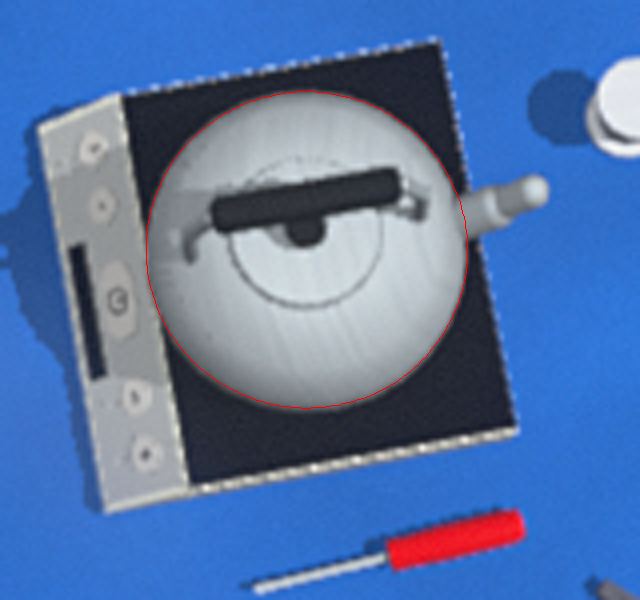

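View pics/s8o.png

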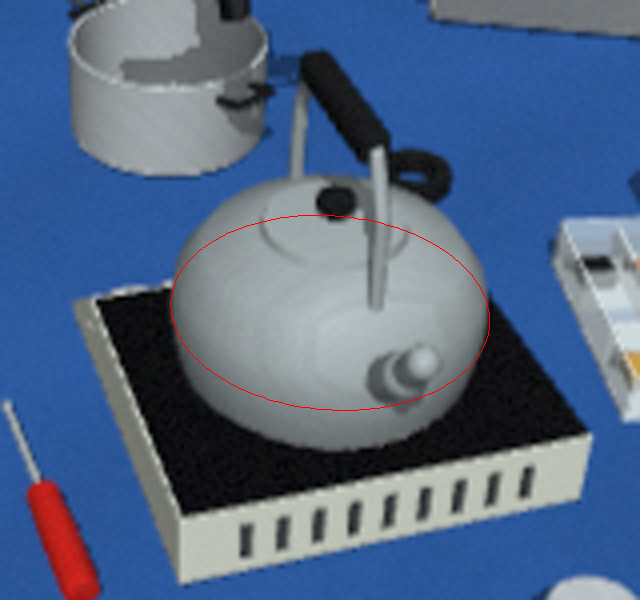

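The kettle sits within about 1 mm of the ring centre, with the spout within 1° of the hob's x. Both views' silhouettes match the outline projected for a centred kettle. Next, press the key along its normal.

Run:
```python
from h import *
K=KEY+np.array([.0007,0,0]); rot=key_rot(-1)
env.move_straight(K+KN*.06,rate=.12)
env.move_straight(K+KN*.012,rate=.08)
env.dwell(.2)
s0=env.read_state(); F0=s0["force"].copy(); print("pre",(s0["position"]-K)@KN,F0,s0["clock"])
fn=lambda s:(s["force"]-F0)@KN
hit=env.move_straight(K-KN*.004,rate=.012,force_limit=5.5)
s=env.read_state(); t0=s["clock"]; print(hit,"F",fn(s),"d",(s["position"]-K)@KN,t0)
n=0
while env.read_state()["clock"]-t0<.5:
    env.dwell(.08); s=env.read_state(); print(round(s["clock"]-t0,3),"F",round(fn(s),2),"d",round(((s["position"]-K)@KN)*1e3,2),(s["force"]-F0).round(2))
    if fn(s)>14: break
```

```text
pre 0.01259160724443043 [-1.11257765 -0.37643769  0.27077883] 22.7167
True F 5.739043819008876 d -0.0009034197430461577 23.7333
0.083 F 4.81 d -0.84 [-0.58  2.29  4.26]
0.167 F 5.53 d -0.91 [-0.31  2.12  5.34]
0.25 F 5.3 d -0.97 [-0.61  1.62  5.39]
0.333 F 6.4 d -0.95 [-0.15  3.07  5.74]
0.417 F 4.63 d -0.97 [-0.74  2.44  3.9 ]
0.5 F 5.09 d -0.95 [-0.89  1.49  5.19]
```

Run:
```python
from h import *
f=env.grab_frame("wrist"); save(f,"w9"); print(env.read_state()["force"],env.read_state()["clock"])
```

```text
[-1.93248636  2.16234336  6.10301234] 24.2833
```

View pics/w9.png

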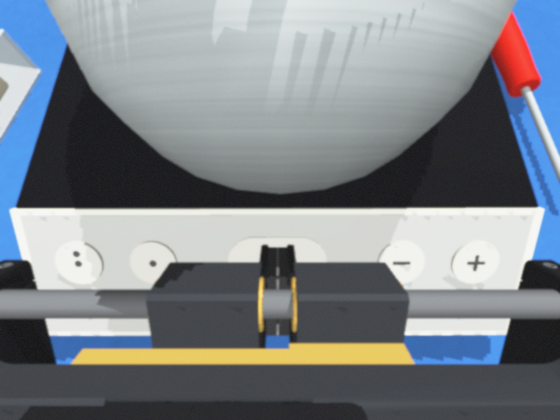

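w9 shows the fingertips centred on the oblong key at (278,255), clear of the round keys and of the kettle. Force has held at about 5 N. I'll add a little margin over the 4 N threshold, then release.

Run:
```python
from h import *
F0=np.array([-1.11257765,-0.37643769,0.27077883]); K=KEY+np.array([.0007,0,0])
p=env.read_state()["position"]
env.move_straight(p-KN*.0004,rate=.01,force_limit=6)
s=env.read_state(); print((s["force"]-F0)@KN,((s["position"]-K)@KN)*1e3)
env.dwell(.15); s=env.read_state(); print((s["force"]-F0)@KN,((s["position"]-K)@KN)*1e3,s["clock"])
env.move_straight(K+KN*.03,rate=.06)
for n in ("wrist",): save(env.grab_frame(n),"w10")
s=env.read_state(); print(s["force"],s["clock"])
env.move_straight(K+KN*.14+[0,0,.06],rate=.15)
for n in ("top","side","wrist"): save(env.grab_frame(n),n[0]+"11")
print(env.read_state()["clock"])
```

```text
6.409643428115099 -1.062023443110531
6.263569571342904 -1.0821514248114297 24.6833
[ 0.03779957 -0.76853034 -1.24424018] 25.4083
26.7833
```

View pics/w11.png

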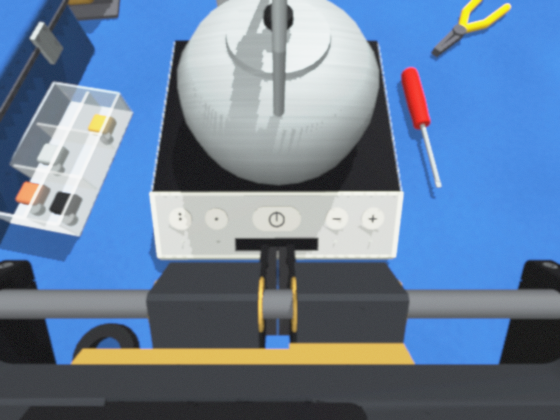

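View pics/t11.png

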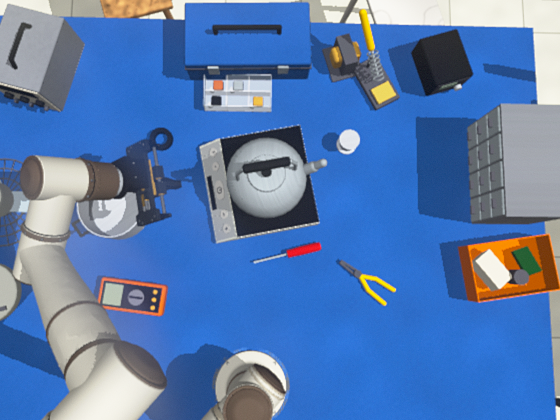

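View pics/s11.png

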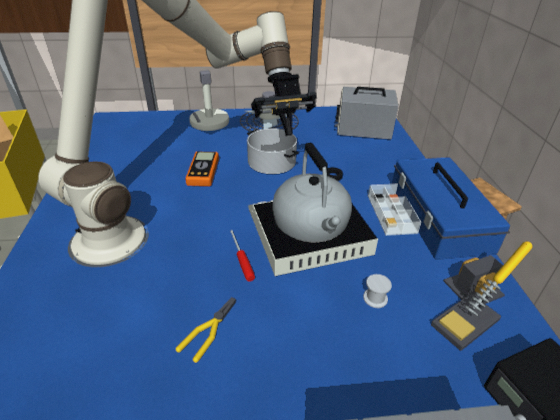

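w11, t11 and s11 look the same as before the press: kettle centred, bystanders where they were, and the gripper well clear of everything.

Run:
```python
from h import *
env.dwell(.3); print(env.read_state()["force"]); env.close_job()
```

```text
[-0.74136093 -1.35331999 -0.25921505]
the job is handed in; nothing more can be done
```

The kettle is centred on the hob's ring with its spout to the back. I pressed the start key and handed the job in at about 27 s of the 58 s allowed. I have no direct proof that the key registered, because no indicator showed in the pictures.

- **Kettle:** I lifted it by the handle with a 40 N grip and lowered it until it touched the glass (about 6 N), then let go. Afterwards its handle measured within 1 mm of the ring's centre and its spout within 1° of the hob's front-to-back line. Its outline in the top and side views matched a centred kettle.
- **Start key:** I pressed it along its normal with the shut fingertips. The readings were about 5 N (4.6–6.4 N) for the first 0.5 s. I then deepened the press slightly to about 6.3 N, so the whole press lasted about 0.95 s, longer than the half second asked. The force stayed above the 4 N needed and far below the 25 N damage limit.
- **Round keys and bystanders:** The fingertips stayed on the oblong key, clear of the round keys and the kettle. The last pictures show the kettle and the other things unmoved since before the press, and the gripper clear of everything.
- **Disagreements:** The wrist camera differed from the top and side cameras by about 2–4 mm, so I relied on the top and side views for the ring. The force reading drifted by about 1 N with nothing touched, so those force figures are only good to about that much.

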